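Lay out the die-clamp kit on the setter's mat

ROBOT

A 6-joint arm with a two-finger parallel gripper is mounted at the origin on a cart in front of the work surface, level with it; the furniture and walls round the work are solid. World frame = base frame: x ahead of the robot, y to its left, z up, the work surface at z = 0. Lengths are in m, angles in degrees, forces in N, time in s.
With the tool pointing down it reaches from about 0.3 to 1 m from the base axis. Payload 5.1 kg.
Tool frame: the origin (TCP) lies midway between the tips of the shut fingers; the grasp point (between the pads) lies 19 mm behind it; y points along the fingers, x is the direction in which the jaws open and shut, and the axes are right-handed (so a half turn about y gives the same grasp; the last joint's range is limited). The gripper opens to 95 mm and grips with 3 to 60 N. Pads are 20 mm wide; open, the fingers measure 119 mm over their backs; the gripper's body (75 mm by 180 mm) begins 59 mm behind the grasp point.
Start: joints at [-73.316, 7.093, 94.555, -0, 78.352, -4.733], TCP at [0.237, -0.605, 0.215] pointing down, gripper open.
Joint ranges: [-149.61, 149.61], [-58.7, 133.49], [1.44, 155.28], [-77.14, 257.14], [18.33, 153.61], [-166.67, 166.67]. Speed limits (degrees/s): [147.25, 147.25, 180, 180, 180, 180].

INTERFACE

Orientations are given as [roll, pitch, yaw] about the fixed x, y, z axes, in that order (R = Rz(yaw) Ry(pitch) Rx(roll)).
In Python, from plant import r gives the robot as it stands. Calls block until the motion is done:
- r.move_ptp(position, orientation): joint-space move of the TCP to a pose.
- r.line_to(position, attitude=None, rate=0.15, threshold=None): straight line of the TCP; attitude=None keeps the orientation; rate is the mean speed in m/s. With threshold (N) it stops when the force on the tool has changed by that much, and returns True; else False.
- r.set_joints(angles): joint-space move.
- r.gripper_open() and r.grab(strength=None): open the fingers fully, or close them until they stop; strength is the grip in N (None keeps the last).
- r.hold(seconds).
- r.solve_ik(position, orientation): joint angles nearest the present ones, or None.
- r.grab_frame(name): name is "scene" or "side" or "wrist"; returns a dict with "frame" (400x640x3 uint8, red, green, blue), "depth" (400x640 float32, m along the optical axis (not along the pixel's ray), 0 where there is no reading), "K" (3x3 intrinsics, pixels), "R" (3x3) and "t" (3): a world point X has camera coordinates R X + t; the wrist camera has in their place "T_tool_cam" (4x4, takes a point from camera to tool coordinates, whose origin is the TCP and whose axes are the tool frame's). Camera axes: x right, y down, z forward; pixel columns grow to the right and rows downward; lengths in m; the calibration is good to about 2 mm. A picture is of the moment at which its call begins: read the wrist's pose just before it.
A pose or a line that the arm cannot do raises r.PlanningError and nothing moves.
- r.sign_off(): hands the job in, once; it reports no verdict.
Readings, each from a call of its own:
- r.get_t(): time.
- r.get_qpos(): joint angles.
- r.get_joint_velocities(): joint speeds.
- r.get_tau(): joint torques, N m.
- r.get_tcp_pos(): TCP position.
- r.get_tcp_rot(): TCP orientation.
- r.get_wrist_force(): force on the tool from outside, world axes, zero at the start.
- r.get_moment(): the same for the moment, N m.
- r.get_width(): finger opening in m.
Only numpy, scipy, OpenCV 4.12 (cv2) and the standard library are available. Lean on these libraries where they do the work, as an engineer would, in place of code of your own. Each camera call takes 0.05 s, during which the arm holds its last target.

TASK

Lay out the die-clamp kit on the grey mat, leaving the T-block and the square where they stand on the mat's front line: set the nut flat on the middle of the T-block's top, and lay the bolt on the front line midway between T-block and square. On the mat's back line (the one nearer the press) lay the centre punch directly behind the square and the hex key directly behind the T-block, each centred on its partner; bolt, punch and the hex key's long arm lie along their line. Leave the stubby screwdriver and the small spanner alone.

Things in the scene. Friction and masses are not known exactly. Their poses are not given: they have to be found in the camera images.
- mat: Grey lay-out mat fixed on the worktop, 160 (x) x 250 (y) x 3 mm thick, with two thin white lines along its length. Origin: centre of its underside. Its x points away from the robot towards the press, its y along the lines. Front line at x = -30 mm, back line at x = +45 mm. T-block and square stand on the front line with their origins at y = +75 and -75 mm; which is at which end changes. The point midway between them is x = -30, y = 0.
- tblock_top (a point): Centre of the flat top of the loose stepped olive T-block, 40 (x) x 44 (y) x 24 mm high, standing on the mat (so this top is 27 mm above the worktop). Axes parallel to the mat's. Its top face is narrower than its foot and holds a nut.
- square: Small loose steel machinist's square lying flat on the mat, 91 (x) x 70 (y) mm over all; stock 12 mm wide and 14 mm high along y at its -x side (towards the robot), thin blade (2 mm) along x at its -y side. Origin: centre of its over-all outline, on the mat; axes parallel to the mat's.
- nut_mid (a point): Centre of the loose plain steel hexagon nut, 19 mm across flats (x, and every 60 degrees) and 22 mm across corners (y), 10 mm high, lying flat on the worktop; this point is 5 mm above its underside.
- bolt_mid (a point): Middle of the loose plain steel hexagon-head bolt lying on its side, 48 mm long along y: head 22 mm wide, 19 mm high, 9 mm long at the +y end; threaded shank 12 mm thick. This point is half-way along, 7.5 mm above the surface it lies on, on the shank: grip across x here.
- punch_mid (a point): Middle of the loose black centre punch, a rod 12 mm thick and 111 mm long along y, lying flat; this point is 6 mm above the surface under it. Grip across x.
- hexkey_mid (a point): Middle of the long arm of the loose black L-shaped hex key lying flat: arm 8 mm thick, 96 mm long along y (it ends 50 mm to the -y side and 46 mm to the +y side of this point); the short arm runs 28 mm to +x from the -y end. This point is 4 mm above the surface under it. Grip the long arm across x here.
- stubby: Bystander: stubby screwdriver with a ball handle, 35 x 85 x 33 mm, lying on the worktop. Leave it alone. Origin: centre of its underside, long axis y.
- spanner: Bystander: small plain steel combination spanner, 21 x 125 x 8 mm, lying on the worktop. Leave it alone. Origin: centre of its underside, long axis y.
There are look-alikes about, which are no part of the job. Leave any black, blue or orange look-alike of the part that bears tblock_top alone.

How it is judged:
By the outcome, as a careful person would: the job done as asked, in the order asked, and still so for the second after the job is handed in, with the robot touching nothing.
It also fails if it takes over 90 s, if anything falls off the work surface, if the arm or the gripper's body presses on something with over 40 N, if the wrist force passes 120 N, or if a joint passes its speed limit or range.

## Working session

There is one attempt and no reset: what is moved stays moved. The work goes in short steps, each a Python script; the robot and the scene stay as the last script left them, time stands still between calls to the robot, and variables do not carry over. Pictures are saved under pics/ and viewed, and the job is handed in when it is done.

```bash
ls; mkdir -p pics; python3 - <<'E'
from plant import r
import cv2,numpy as np
for n in ("scene","side","wrist"):
    f=r.grab_frame(n); cv2.imwrite(f"pics/{n}0.png",f["frame"][:,:,::-1]); np.savez(f"/tmp/{n}0.npz",**f)
    print(n,f["K"].tolist(),{k:np.round(f[k],3).tolist() for k in f if k in("R","t","T_tool_cam")})
print(r.get_t(),r.get_tcp_pos(),r.get_tcp_rot(),r.get_width())
E
```

```text
pics
scene [[411.6210772137, 0.0, 315.074800923146], [0.0, 411.6210772137, 194.61357720917124], [0.0, 0.0, 1.0]] {'R': [[-0.796, -0.605, 0.013], [-0.417, 0.533, -0.736], [0.438, -0.591, -0.677]], 't': [0.521, 0.102, 0.823]}
side [[385.53356179073444, 0.0, 324.498911697876], [0.0, 385.53356179073444, 198.82654374475504], [0.0, 0.0, 1.0]] {'R': [[-0.846, -0.533, -0.014], [-0.265, 0.443, -0.856], [0.463, -0.721, -0.516]], 't': [0.512, 0.058, 0.824]}
wrist [[349.47893488785706, 0.0, 319.63495372015154], [0.0, 349.47893488785706, 204.85593664782843], [0.0, 0.0, 1.0]] {'T_tool_cam': [[1.0, 0.001, 0.0, -0.001], [-0.0, -0.246, 0.969, -0.171], [0.001, -0.969, -0.246, 0.069], [0.0, 0.0, 0.0, 1.0]]}
0.15 [ 0.23718235 -0.604635    0.21365215] [-89.9926263    0.09349683 -68.58032928] 0.09495391150527543
```

View pics/scene0.png

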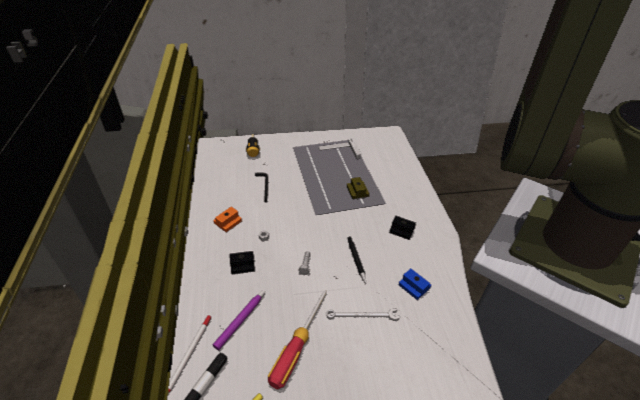

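View pics/side0.png

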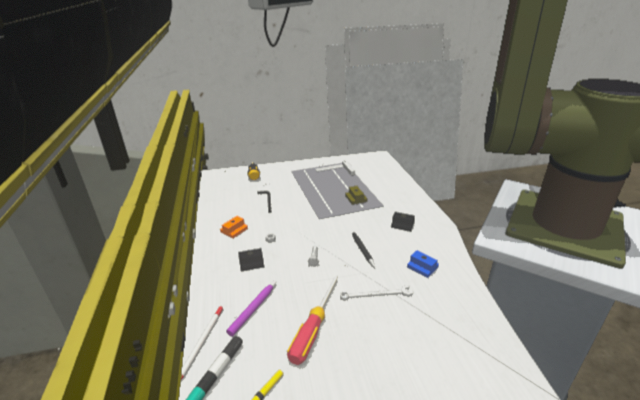

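View pics/wrist0.png

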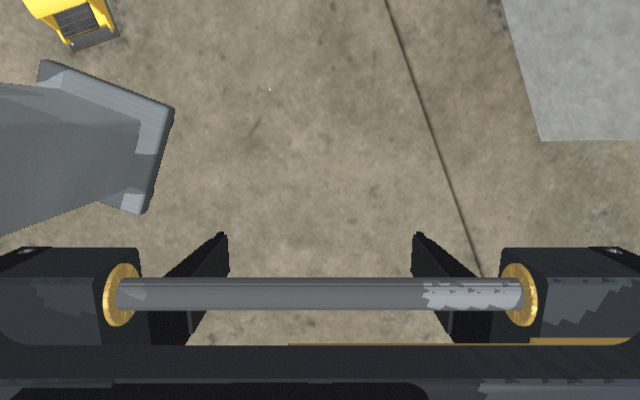

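The scene view shows:
- **Olive T-block:** about (358,187), standing on the mat, with the square at (345,147).
- **Look-alikes of the T-block:** black at (402,227) and (242,262), blue at (415,284), orange at (228,218).
- **Parts:** nut (264,236), bolt (305,262), black punch (357,259), hex key (263,187). The purple pen at (240,320) and the markers are not the punch.
- **Bystanders:** stubby (252,147), spanner (363,314).

Next I'll get rough positions by ray casting and crop in for a check.

```bash
cat > h.py <<'E'
import numpy as np,cv2
from scipy.spatial.transform import Rotation as Ro
def load(p): return dict(np.load(p))
def campose(f,pos=None,rot=None):
    """returns C (world), Rwc (cam->world)"""
    if "R" in f: return -f["R"].T@f["t"], f["R"].T
    Rt=Ro.from_euler('xyz',rot,degrees=True).as_matrix(); T=f["T_tool_cam"]
    return Rt@T[:3,3]+np.array(pos), Rt@T[:3,:3]
def cast(f,uv,z,pos=None,rot=None):
    C,R=campose(f,pos,rot); uv=np.atleast_2d(uv).astype(float)
    d=np.c_[uv,np.ones(len(uv))]@np.linalg.inv(f["K"]).T@R.T
    return C+d*((z-C[2])/d[:,2])[:,None]
def proj(f,X,pos=None,rot=None):
    C,R=campose(f,pos,rot); c=(np.atleast_2d(X)-C)@R; p=c@f["K"].T; return p[:,:2]/p[:,2:]
E
python3 - <<'E'
from h import *
s=load("/tmp/scene0.npz"); d=load("/tmp/side0.npz")
print("cam",campose(s)[0],campose(d)[0])
P=dict(matNL=(316,213),matNR=(383,204),matFL=(294,146),matFR=(357,138),tb=(358,187),sq=(345,147),nut=(264,236),bolt=(305,262),punch=(357,259),hk0=(257,174),hk1=(266,200),sp0=(331,315),sp1=(396,314),stub=(252,147),orange=(228,218))
for k,v in P.items(): print(k,cast(s,v,0.005).round(3)[0])
P=dict(matNL=(319,217),matNR=(382,207),matFL=(293,170),matFR=(350,163),nut=(270,238),bolt=(313,256),punch=(363,250),hk0=(262,192),hk1=(269,210))
for k,v in P.items(): print('side',k,cast(d,v,0.005).round(3)[0])
a=s["frame"][125:325,200:440]; cv2.imwrite("pics/crop0.png",cv2.resize(a,(720,600),interpolation=cv2.INTER_CUBIC)[:,:,::-1])
E
```

```text
cam [0.09685195 0.74743077 0.62588418] [0.06734419 0.84124687 0.48162908]
matNL [0.462 0.25  0.005]
matNR [0.363 0.138 0.005]
matFL [0.651 0.092 0.005]
matFR [ 0.544 -0.038  0.005]
tb [0.437 0.124 0.005]
sq [0.547 0.015 0.005]
nut [0.505 0.366 0.005]
bolt [0.399 0.367 0.005]
punch [0.326 0.3   0.005]
hk0 [0.649 0.232 0.005]
hk1 [0.572 0.285 0.005]
sp0 [0.295 0.428 0.005]
sp1 [0.209 0.359 0.005]
stub [0.732 0.162 0.005]
orange [0.598 0.375 0.005]
side matNL [0.463 0.248 0.005]
side matNR [0.362 0.139 0.005]
side matFL [0.65  0.091 0.005]
side matFR [ 0.537 -0.027  0.005]
side nut [0.508 0.366 0.005]
side bolt [0.4   0.368 0.005]
side punch [0.326 0.301 0.005]
side hk0 [0.645 0.228 0.005]
side hk1 [0.577 0.283 0.005]
```

View pics/crop0.png

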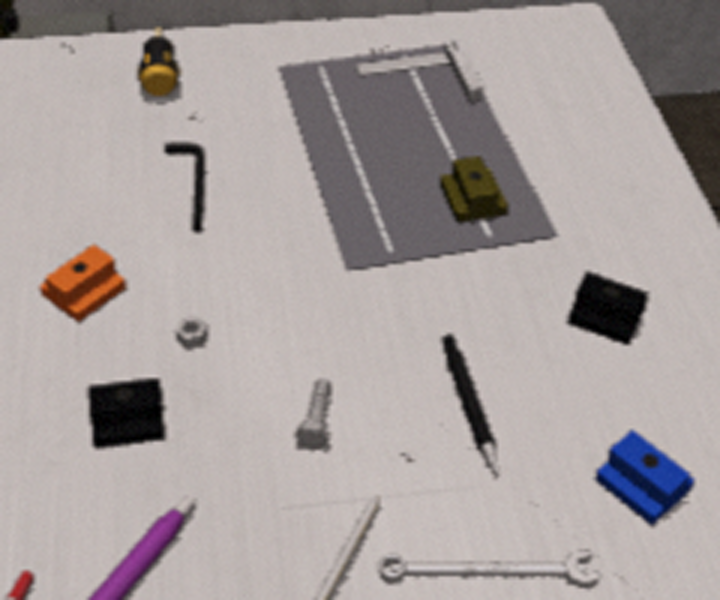

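The crop confirms the choice: the olive block is the only one on the mat, at the +y end, with the square at the -y end. The mat's yaw is about 50°. Next is a look at the mat with the wrist camera.

```bash
cat >> h.py <<'E'
def look(r,P,yaw,z,name):
    """put wrist camera right above P"""
    zd=np.array([-np.sin(np.radians(yaw)),np.cos(np.radians(yaw))])
    t=np.array(P[:2])-.069*zd
    r.move_ptp([t[0],t[1],z],[-90,0,yaw]); r.hold(0.3)
    return snap(r,name)
def snap(r,name,cam="wrist"):
    p,o=r.get_tcp_pos(),r.get_tcp_rot()
    f=r.grab_frame(cam); f=dict(f); f["pos"]=np.array(p); f["rot"]=np.array(o)
    np.savez(f"/tmp/{name}.npz",**f); cv2.imwrite(f"pics/{name}.png",np.ascontiguousarray(f["frame"][:,:,::-1]))
    return f
E
python3 - <<'E'
from h import *; from plant import r
f=look(r,(.505,.11),50,.25,"mat1"); print(r.get_t(),r.get_qpos(),f["pos"],f["rot"])
f=look(r,(.48,.33),50,.30,"parts1"); print(r.get_t(),r.get_qpos(),f["pos"],f["rot"])
E
```

```text
3.1333 [ 1.21159703e+00 -5.21778084e+00  1.03625271e+02  1.29206093e-03
  8.15956437e+01 -4.87626314e+01] [0.55792099 0.06531169 0.24996895] [-8.99969332e+01  3.13166012e-03  4.99648242e+01]
4.3917 [ 2.30224752e+01 -8.52754594e-01  9.47119313e+01 -4.62454591e-03
  8.61587113e+01 -2.68976537e+01] [0.53315082 0.28455984 0.29972037] [-8.99934494e+01  2.56743978e-02  4.99030326e+01]
```

View pics/mat1.png

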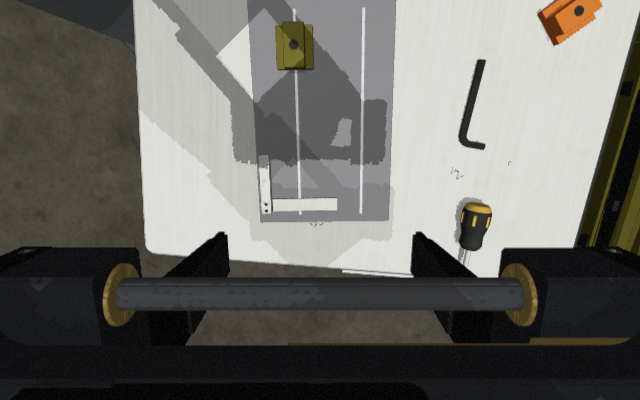

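View pics/parts1.png

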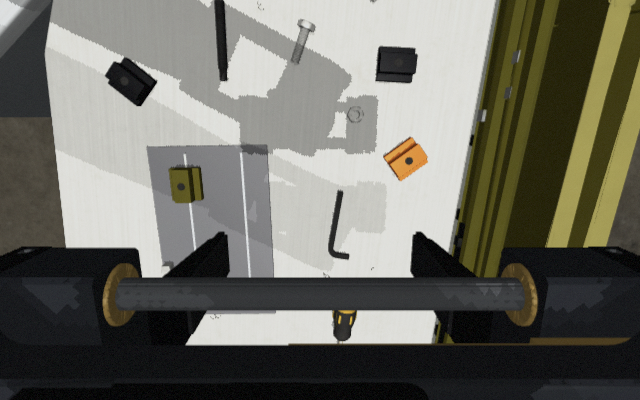

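In the wrist view of the mat, the front line runs at column ≈297 and the back line at ≈362. The T-block is at (294,45), the square's stock at (265,185) and the hex key at (470,100). I'll measure the mat next.

```bash
cat > mat.py <<'E'
from h import *
f=load("/tmp/mat1.npz"); g=cv2.cvtColor(f["frame"],cv2.COLOR_RGB2GRAY).astype(float)
def ridge(c0,c1,r0,r1):
    pts=[]
    for v in range(r0,r1):
        row=g[v,c0:c1]; b=np.median(row); w=np.clip(row-b-10,0,None); k=int(np.argmax(row))
        if row[k]-b<25: continue
        a=slice(max(k-2,0),k+3); w=w[a]; pts.append(((np.arange(c0,c1)[a]*w).sum()/w.sum(),v))
    return np.array(pts)
res={}
for n,(c0,c1,r0,r1) in dict(front=(288,308,76,192),back=(353,372,8,212)).items():
    X=cast(f,ridge(c0,c1,r0,r1),.003,f["pos"],f["rot"])[:,:2]
    for _ in range(4):
        vx,vy,x,y=cv2.fitLine(X.astype(np.float32),cv2.DIST_HUBER,0,.01,.01).ravel()
        n_=np.array([-vy,vx]); e=(X-[x,y])@n_; X=X[abs(e)<.0015]
    d=np.array([vx,vy]); d*=np.sign(d[1]); res[n]=(np.array([x,y]),d); print(n,len(X),"yaw",np.degrees(np.arctan2(-d[0],d[1])),"std",e.std())
d=res["front"][1]+res["back"][1]; d/=np.linalg.norm(d); yaw=np.degrees(np.arctan2(-d[0],d[1]))
ex=np.array([d[1],-d[0]]); print("sep",(res["back"][0]-res["front"][0])@ex, "yaw",yaw)
# mat-frame helper (u along x, v along y)
xf=res["front"][0]@ex; xb=res["back"][0]@ex
x0=((xf+.030)+(xb-.045))/2
def show(n,uv,z):
    P=cast(f,uv,z,f["pos"],f["rot"])[:,:2]; print(n,np.c_[P@ex-x0,P@d].round(4).tolist())
show("mat bottom edge",[(275,221),(380,219)],.003)
# line ends, T-block top corners, square
show("line ends back",[(361,212),(363,9)],.003); show("front end",[(300,212),(295,10)],.003)
show("tb centre foot L,R / top",[(277,47),(313,45)],.008);
show("hole",[(293.5,44.5)],.027)
show("sq stock top ends",[(264,155),(264,213)],.017);show("sq blade",[(337,199),(337,211)],.005)
a=f["frame"][0:230,230:400]; 
cv2.imwrite("pics/matcrop.png",cv2.resize(a,(440,595),interpolation=cv2.INTER_CUBIC)[:,:,::-1])
E
python3 mat.py
```

```text
front 116 yaw 50.9112 std 0.00011711368516422154
back 204 yaw 50.883793 std 0.00010428990238819275
sep 0.075149074 yaw 50.897503
mat bottom edge [[-0.0613, -0.4485], [0.0696, -0.4478]]
line ends back [[0.0458, -0.4384], [0.0449, -0.2111]]
front end [[-0.0298, -0.4373], [-0.0286, -0.2109]]
tb centre foot L,R / top [[-0.0491, -0.2485], [-0.0097, -0.2471]]
hole [[-0.0297, -0.2498]]
sq stock top ends [[-0.0683, -0.3648], [-0.0721, -0.434]]
sq blade [[0.0161, -0.421], [0.016, -0.4362]]
```

```bash
python3 - <<'E'
import cv2
a=cv2.imread("pics/mat1.png"); b=cv2.resize(a[5:85,260:330],(525,600),interpolation=cv2.INTER_CUBIC);cv2.imwrite("pics/tb.png",b)
b=cv2.resize(a[145:225,245:345],(750,600),interpolation=cv2.INTER_CUBIC);cv2.imwrite("pics/sq.png",b)
E
```

```text
(no output)
```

View pics/tb.png

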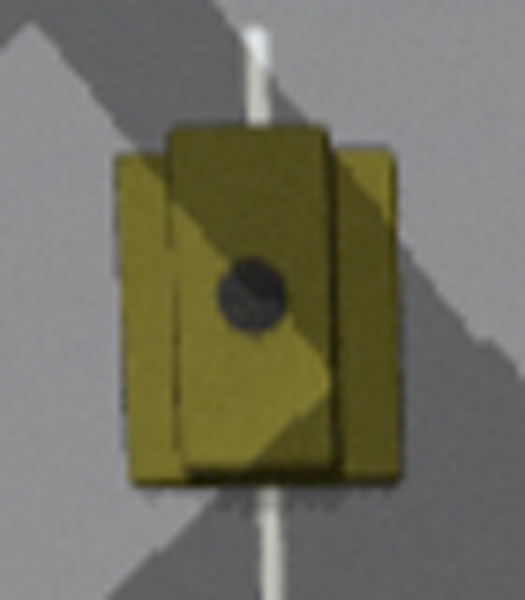

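View pics/sq.png

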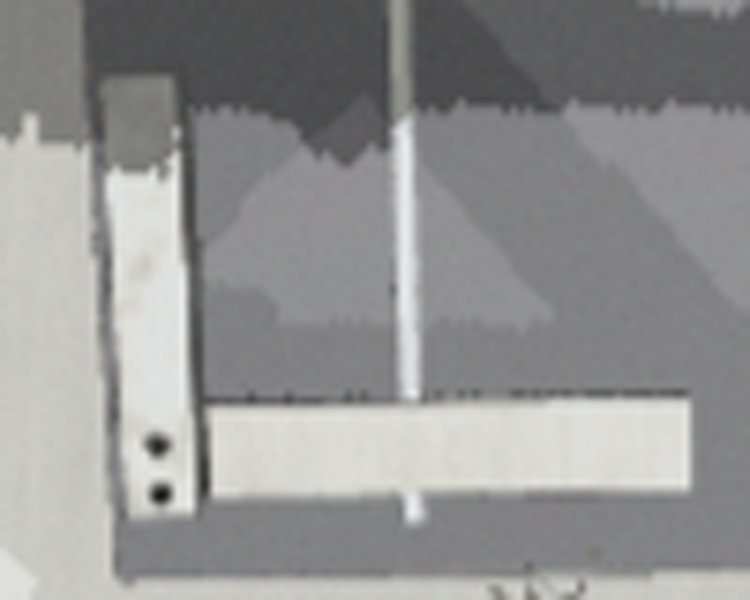

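The mat is at yaw 50.9°. The line separation measures 75.1 mm against the 75 given. The y-centre from the line ends, the T-block hole and the square agrees within 1 mm. Next are close looks at the nut and bolt.

```bash
python3 - <<'E'
from h import *; from plant import r
f=load("/tmp/parts1.npz")
for n,uv,z in [("nut",(355,115),.008),("bolt",(302,42),.008),("punch",(222,40),.006),("hk corner",(333,256),.004),("hk end",(339,192),.004)]:
    print(n,cast(f,uv,z,f["pos"],f["rot"]).round(4)[0])
f=look(r,(.505,.362),50.9,.13,"nut1"); print(r.get_t(),f["pos"],f["rot"])
f=look(r,(.399,.36),50.9,.13,"bolt1"); print(r.get_t(),f["pos"],f["rot"])
E
```

```text
nut [0.5083 0.365  0.008 ]
bolt [0.3992 0.3693 0.008 ]
punch [0.3341 0.296  0.006 ]
hk corner [0.641  0.2193 0.004 ]
hk end [0.574 0.285 0.004]
5.475 [0.55950434 0.31879557 0.13219329] [-90.08551122  -0.17517302  50.8924944 ]
6.325 [0.45348311 0.31646707 0.13012339] [-9.00084150e+01 -1.20502665e-02  5.08568252e+01]
```

View pics/nut1.png

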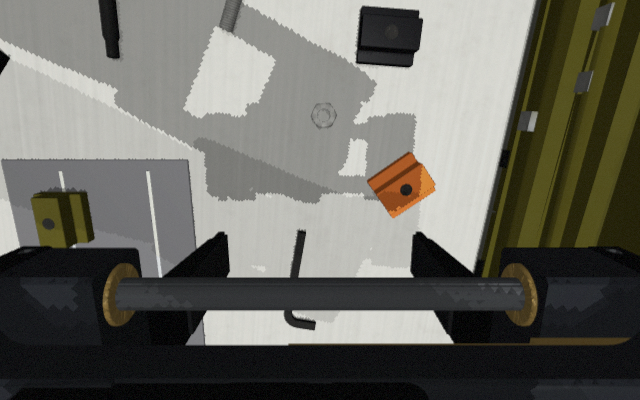

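View pics/bolt1.png

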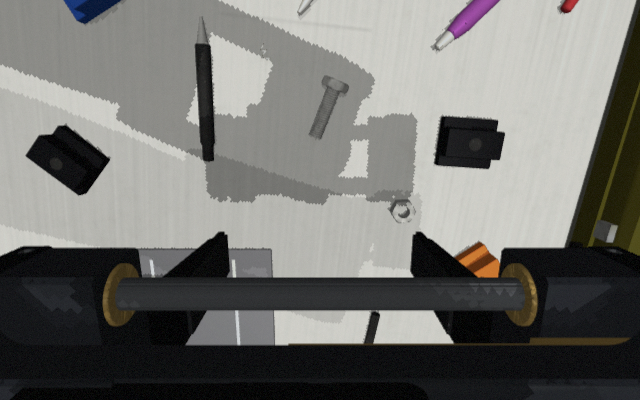

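```bash
python3 - <<'E'
import cv2
a=cv2.imread("pics/nut1.png"); A=cv2.resize(a[95:135,303:343],(400,400),interpolation=cv2.INTER_CUBIC)
b=cv2.imread("pics/bolt1.png"); B=cv2.resize(b[190:230,383:423],(400,400),interpolation=cv2.INTER_CUBIC)
cv2.imwrite("pics/nutcrop.png",cv2.hconcat([A,B]))
cv2.imwrite("pics/boltcrop.png",cv2.resize(b[65:145,290:370],(600,600),interpolation=cv2.INTER_CUBIC))
cv2.imwrite("pics/punchcrop.png",cv2.resize(b[5:165,180:230],(188,600),interpolation=cv2.INTER_CUBIC))
E
```

```text
(no output)
```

View pics/nutcrop.png

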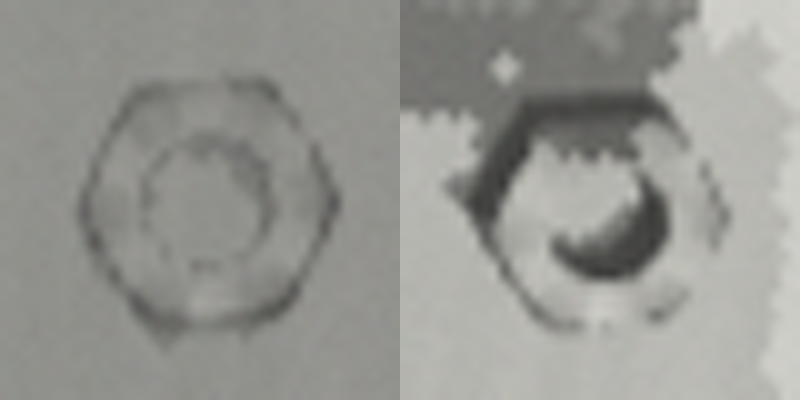

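View pics/boltcrop.png

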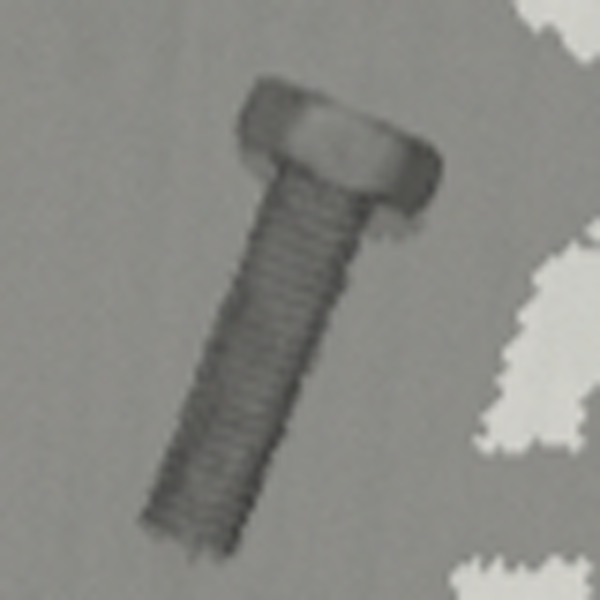

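View pics/punchcrop.png

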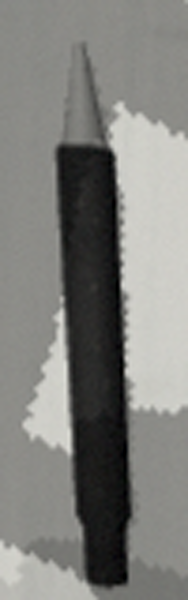

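```bash
python3 - <<'E'
from h import *
f=load("/tmp/bolt1.npz"); n=load("/tmp/nut1.npz")
def c(f,uv,z): return cast(f,uv,z,f["pos"],f["rot"])[:,:2]
def rep(nm,a,b):
    d=a-b; print(nm,"len",np.linalg.norm(d).round(4),"yaw",np.degrees(np.arctan2(-d[0],d[1])).round(2),"mid",((a+b)/2).round(4))
t=lambda x,y,s,ox,oy:((x+.5)/s-.5+ox,(y+.5)/s-.5+oy)
a=c(f,t(345,112,7.5,290,65),.0095)[0]; b=c(f,t(192,540,7.5,290,65),.006)[0]; rep("bolt",a,b)
a=c(f,t(322,187,7.5,290,65),.009)[0]; rep("bolt shank",a,b)
a=c(f,t(80,42,3.75,180,5),.006)[0]; b=c(f,t(106,582,3.75,180,5),.006)[0]; rep("punch",a,b)
a=c(f,t(85,147,3.75,180,5),.006)[0]; b=c(f,t(103,518,3.75,180,5),.006)[0]; rep("punch barrel",a,b)
print("nut from nut1",c(n,[t(211,203,10,303,95)],.01),"from bolt1",c(f,[t(600,213,10,343,190)],.01))
# hexagon edge angle
for F,(x,y),nm in ((n,(303,95),"n"),(f,(383,190),"b")):
    g=cv2.cvtColor(F["frame"],cv2.COLOR_RGB2GRAY)[y:y+40,x:x+40]; g=cv2.resize(g,None,fx=6,fy=6,interpolation=cv2.INTER_CUBIC)
    if nm=="n":
        m=(g<np.median(g)-14).astype(np.uint8)*255
        cs,_=cv2.findContours(m,0,1); P=np.vstack([q for q in cs if cv2.contourArea(q)>10])
        h=cv2.convexHull(P).reshape(-1,2)
        X=c(F,(h+.5)/6-.5+np.array([x,y]),.010)
        R=cv2.minAreaRect((X*1000).astype(np.float32)); print(nm,R, "hull pts",len(h))
        poly=cv2.approxPolyDP(h.reshape(-1,1,2),8,True).reshape(-1,2); print(poly.tolist())
E
```

```text
bolt len 0.0473 yaw 30.8 mid [0.3984 0.3676]
bolt shank len 0.0395 yaw 30.25 mid [0.4005 0.3643]
punch len 0.1102 yaw 49.17 mid [0.3267 0.3009]
punch barrel len 0.0762 yaw 49.19 mid [0.3288 0.2991]
nut from nut1 [[0.50768934 0.36614711]] from bolt1 [[0.50661819 0.36609828]]
n ((507.58319091796875, 365.62701416015625), (20.468048095703125, 21.90625762939453), 86.00393676757812) hull pts 35
[[205, 119], [168, 192], [101, 207], [57, 162], [45, 130], [72, 61], [90, 49], [162, 47]]
```

Measured sizes match the description:
- **Punch:** 110 mm (111 given).
- **Bolt:** 47 mm (48 given).
- **Nut:** 20.5 × 21.9 mm (19 × 22 given).

Now I'll pick and place the nut.

```bash
cat >> h.py <<'E'
MYAW=50.9
def M(u,v):
    a=np.radians(MYAW); ex=np.array([np.cos(a),np.sin(a)]); d=np.array([-np.sin(a),np.cos(a)])
    return ex*(X0+u)+d*(V0+v)
X0=None;V0=-.3245
def pick(r,P,yaw,z,force=30):
    r.move_ptp([P[0],P[1],.11],[-90,0,yaw]); r.gripper_open() if r.get_width()<.09 else None
    hit=r.line_to([P[0],P[1],z],[-90,0,yaw],.12,15); p=r.get_tcp_pos()
    r.grab(force); w=r.get_width(); print("down",hit,np.round(p,4),"w",round(w,4))
    r.line_to([P[0],P[1],.11],rate=.15); print("lifted w",round(r.get_width(),4),"t",r.get_t())
def place(r,P,yaw,z,thr=6):
    r.move_ptp([P[0],P[1],.11],[-90,0,yaw])
    r.line_to([P[0],P[1],z+.02],[-90,0,yaw],.15)
    hit=r.line_to([P[0],P[1],z],[-90,0,yaw],.03,thr); print("place",hit,np.round(r.get_tcp_pos(),4),np.round(r.get_wrist_force(),1))
    r.hold(.15); r.gripper_open(); r.line_to([P[0],P[1],.11],[-90,0,yaw],.15); print("t",r.get_t())
E
X0=$(python3 - <<'E'
import io,contextlib
with contextlib.redirect_stdout(io.StringIO()):
    import mat
print(mat.x0)
E
); echo $X0; sed -i "s/^X0=None/X0=$X0/" h.py
python3 - <<'E'
from h import *; from plant import r
print(M(0,0),M(-.03,.075),M(.045,.075),M(.045,-.075))
pick(r,(.5075,.3659),26,.002)
E
```

```text
0.40769
[0.50894728 0.11173206] [0.43182352 0.13575135] [0.47912421 0.19395483] [0.59553117 0.09935346]
down False [0.508  0.3662 0.0026] w 0.0183
lifted w 0.0183 t 9.95
```

```bash
python3 - <<'E'
from h import *; from plant import r
place(r,M(-.0299,.075),MYAW,.0290,5)
f=look(r,M(0,.03),MYAW,.2,"chk1"); print(r.get_t())
cv2.imwrite("pics/chk1c.png",cv2.resize(f["frame"][:240,180:460],None,fx=2.5,fy=2.5,interpolation=cv2.INTER_CUBIC)[:,:,::-1])
def c(uv,z): return cast(f,uv,z,f["pos"],f["rot"])[0]
print(proj(f,np.r_[M(-.03,.075),.037],f["pos"],f["rot"]))
E
```

```text
place True [0.4314 0.1357 0.0289] [-1.1 -0.3  4.5]
t 14.275
15.2667
[[286.40534232  66.11588388]]
```

View pics/chk1c.png

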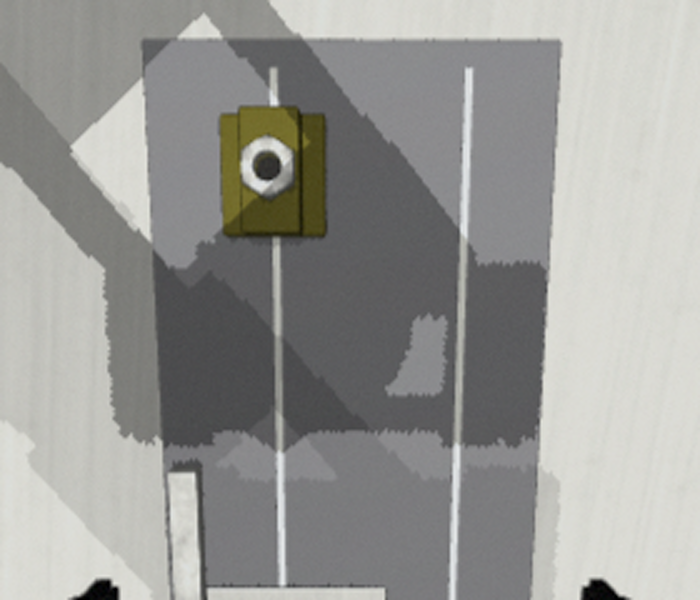

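The nut is at px (286.5,66.1), where (286.4,66.1) was predicted. It sits flat and central on the T-block, and the block hasn't moved. Next, the bolt.

```bash
python3 - <<'E'
from h import *; from plant import r
a=np.radians(30.5); mid=np.array((.3985,.3675))
pick(r,mid,30.5,.003)
place(r,M(-.03,0),MYAW,.0055,5)
f=look(r,M(0,-.01),MYAW,.2,"chk2"); print(r.get_t())
cv2.imwrite("pics/chk2c.png",cv2.resize(f["frame"][:240,180:460],None,fx=2.5,fy=2.5,interpolation=cv2.INTER_CUBIC)[:,:,::-1])
for v in (-.024,0,.024): print(proj(f,np.r_[M(-.03,v),.0105],f["pos"],f["rot"]))
f=look(r,(.33,.295),49.2,.13,"punch1"); print(r.get_t())
E
```

```text
down False [0.3992 0.368  0.0039] w 0.0106
lifted w 0.0111 t 19.7
place True [0.4896 0.0883 0.0058] [-0.5  0.6  4.2]
t 24.5833
25.4917
[[290.38142617 132.46631116]]
[[289.92355392 107.71980687]]
[[289.44991917  82.12139079]]
26.9083
```

View pics/chk2c.png

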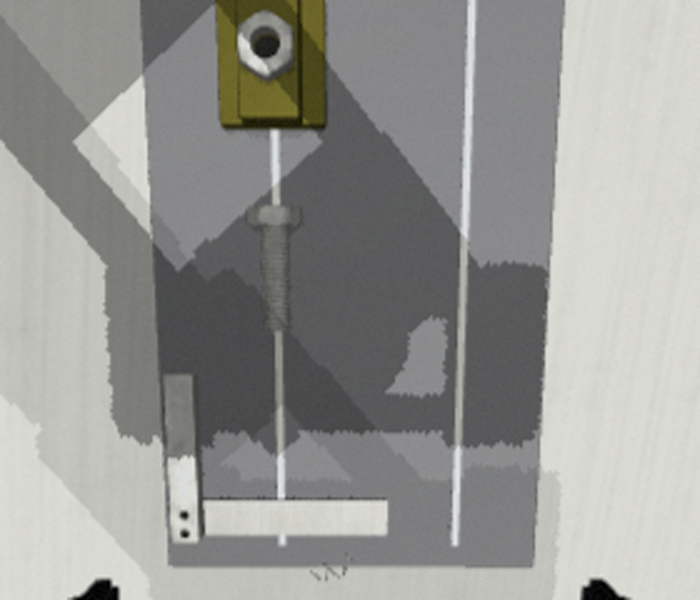

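View pics/punch1.png

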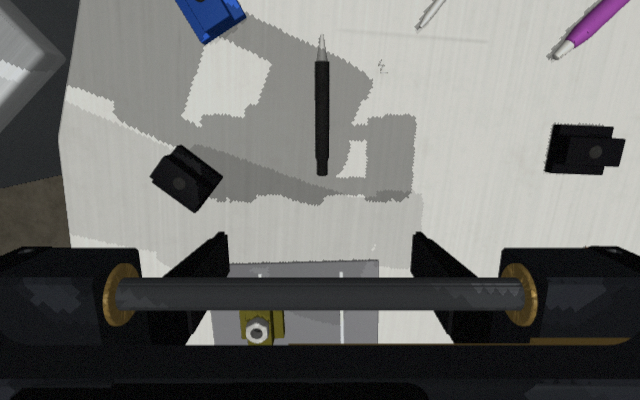

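The bolt spans crop rows 206–331 at column 275 (predicted 205–331, column 275), so it is good. The punch is at (322,36)–(322,175).

```bash
python3 - <<'E'
from h import *; from plant import r
f=load("/tmp/punch1.npz"); c=lambda u,v,z:cast(f,(u,v),z,f["pos"],f["rot"])[0,:2]
g=cv2.cvtColor(f["frame"],cv2.COLOR_RGB2GRAY)
m=((g<60).astype(np.uint8)); m[:, :300]=0; m[:,345:]=0; m[:25]=0; m[200:]=0
n,l,s,ce=cv2.connectedComponentsWithStats(m); k=1+np.argmax(s[1:,4]); print(s[k],ce[k])
ys,xs=np.nonzero(l==k); e=lambda y:xs[ys==y].mean()
y0,y1=ys.min()+5,ys.max()-3
A=c(e(y0),y0,.006);B=c(e(y1),y1,.006);d=A-B; yaw=np.degrees(np.arctan2(-d[0],d[1]))
tip=c(322,35.5,.006); end=c(e(y1),ys.max()+.5,.006); mid=(tip+end)/2
print("yaw",yaw,"len",np.linalg.norm(tip-end),"mid",mid)
pick(r,mid,yaw,.003)
place(r,M(.045,-.075),MYAW,.0055,5)
f=look(r,M(0.01,-.045),MYAW,.2,"chk3"); print(r.get_t())
cv2.imwrite("pics/chk3c.png",cv2.resize(f["frame"][:240,180:460],None,fx=2.5,fy=2.5,interpolation=cv2.INTER_CUBIC)[:,:,::-1])
for v in (-.1305,-.075,-.0195): print((proj(f,np.r_[M(.045,v),.009],f["pos"],f["rot"])-[180,0])*2.5)
E
```

```text
[ 315   61   14  115 1519] [321.59381172 115.5154707 ]
yaw 49.25639129171649 len 0.10968502240620609 mid [0.32769456 0.3002929 ]
down False [0.3284 0.3006 0.0038] w 0.0111
lifted w 0.0115 t 30.4917
place True [0.5951 0.0993 0.006 ] [-0.2  0.5  4.8]
t 35.4917
36.3417
[[431.860684   502.95743186]]
[[435.22992116 370.74292601]]
[[438.86454003 228.1143976 ]]
```

View pics/chk3c.png

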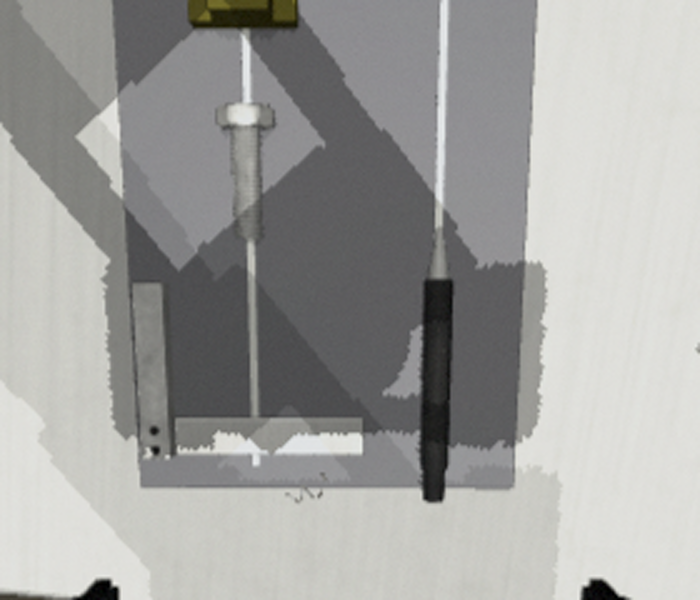

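The punch spans rows ≈228–502 at column ≈436, matching the prediction. Next is a close look at the hex key.

```bash
python3 - <<'E'
from h import *; from plant import r
f=look(r,(.605,.255),50.9,.13,"hk1"); print(r.get_t())
cv2.imwrite("pics/hk1c.png",cv2.resize(f["frame"][:240,220:420],None,fx=2.5,fy=2.5,interpolation=cv2.INTER_CUBIC)[:,:,::-1])
g=cv2.cvtColor(f["frame"],cv2.COLOR_RGB2GRAY)
m=((g<60).astype(np.uint8)); m[:,:230]=0; m[:,400:]=0; m[225:]=0
n,l,s,ce=cv2.connectedComponentsWithStats(m); print(s,ce)
k=1+np.argmax(s[1:,4]); ys,xs=np.nonzero(l==k)
for y in range(ys.min(),ys.max()+1,8): print(y,xs[ys==y].min(),xs[ys==y].max())
E
```

```text
37.4667
[[     0      0    640    400 254783]
 [   305     57     35    124   1217]] [[319.50391902 199.85612855]
 [318.67953985 124.9433032 ]]
57 323 325
65 321 329
73 320 328
81 318 326
89 317 325
97 316 324
105 314 322
113 313 321
121 312 319
129 310 318
137 309 317
145 308 315
153 306 314
161 305 313
169 307 320
177 318 339
```

View pics/hk1c.png

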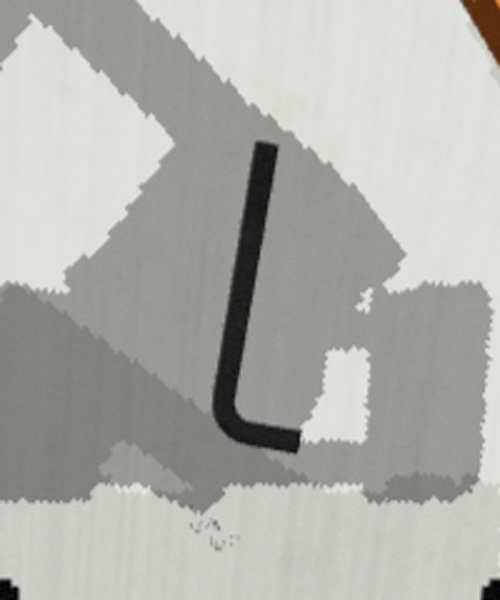

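```bash
python3 - <<'E'
from h import *
f=load("/tmp/hk1.npz"); c=lambda u,v,z:cast(f,(u,v),z,f["pos"],f["rot"])[0,:2]
g=cv2.cvtColor(f["frame"],cv2.COLOR_RGB2GRAY)
pts=[]
for y in range(66,156):
    x=np.nonzero(g[y,290:350]<60)[0]+290; pts.append((x.mean(),y))
X=cast(f,np.array(pts),.005,f["pos"],f["rot"])[:,:2]
vx,vy,x,y=cv2.fitLine(X.astype(np.float32),cv2.DIST_L2,0,.01,.01).ravel(); d=np.array([vx,vy])*np.sign(vy); P0=np.array([x,y])
yaw=np.degrees(np.arctan2(-d[0],d[1])); t=lambda p:(p-P0)@d
e=t(c(325.8,56.6,.005)); b=min(t(c(338.5,180.8,.005)),t(c(330,179.5,.005)),t(c(320,178,.005)))
print("yaw",yaw,"long arm total",e-b,"mid from end",P0+d*(e-.046),"mid from corner",P0+d*(b+.050))
# fingers: tool-frame points -> pixel
T=np.linalg.inv(f["T_tool_cam"])
for zt in (.008,.010,.013,.016):
    q=T@np.array([.0475,0,zt,1]); k=f["K"]@q[:3]; q2=T@np.array([.0475+.012,0,zt,1]); k2=f["K"]@q2[:3]; print(zt,k[:2]/k[2],k2[:2]/k2[2])
cv2.imwrite("pics/fing.png",cv2.resize(f["frame"][215:315,380:520],None,fx=5,fy=5,interpolation=cv2.INTER_CUBIC)[:,:,::-1])
E
```

```text
yaw 40.782238 long arm total 0.09649466465184464 mid from end [0.60396432 0.25255399] mid from corner [0.60428743 0.25217943]
0.008 [410.51062014 238.46658911] [433.73886152 238.49148257]
0.01 [410.76242563 234.7958954 ] [434.05409787 234.82078912]
0.013 [411.14272281 229.25211446] [434.53019357 229.27700787]
0.016 [411.52616094 223.66254633] [435.01022151 223.68743857]
```

View pics/fing.png

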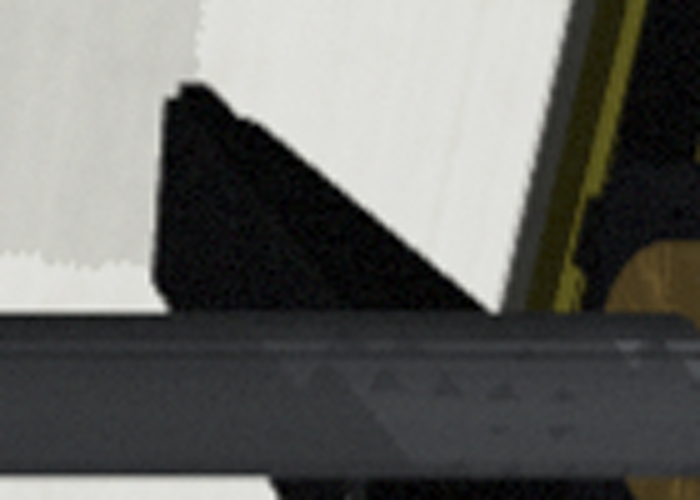

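The two estimates of the key's mid-point agree within 0.5 mm, and its length is 96.5 mm (96 given). If I gripped it at its middle, the opening fingers would come very near the T-block's foot (59.5 mm reach, 55 mm gap). I'll grip 35 mm towards the free end instead, so the jaws open beside the block.

```bash
python3 - <<'E'
from h import *; from plant import r
yaw=40.8; a=np.radians(yaw); d=np.array([-np.sin(a),np.cos(a)])
pick(r,np.array([.6041,.2524])+.035*d,yaw,.0012,50)
snap(r,"hold4")
E
```

```text
down True [5.799e-01 2.778e-01 5.000e-04] w 0.0075
lifted w 0.0075 t 41.075
```

View pics/hold4.png

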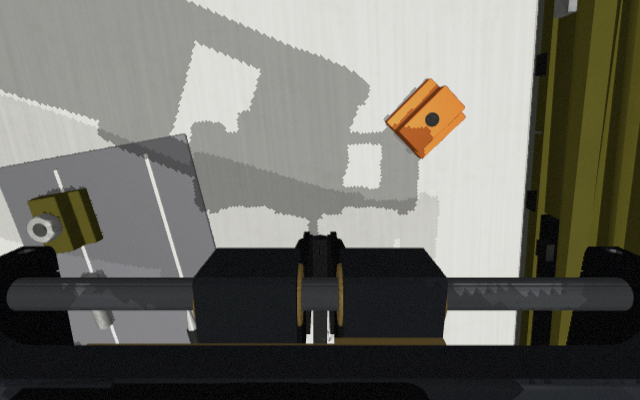

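The key is held (width 7.5 mm), so I'll place it.

```bash
python3 - <<'E'
from h import *; from plant import r
place(r,M(.045,.110),MYAW,.0035,4)
f=look(r,M(0.01,.035),MYAW,.2,"chk4"); print(r.get_t())
cv2.imwrite("pics/chk4c.png",cv2.resize(f["frame"][:240,180:460],None,fx=2.5,fy=2.5,interpolation=cv2.INTER_CUBIC)[:,:,::-1])
for v in (.025,.075,.121): print((proj(f,np.r_[M(.045,v),.007],f["pos"],f["rot"])-[180,0])*2.5)
print("nut",(proj(f,np.r_[M(-.03,.075),.037],f["pos"],f["rot"])-[180,0])*2.5)
E
```

```text
place True [0.4514 0.2158 0.0033] [ 0.4 -0.8  3.7]
t 45.6
46.675
[[434.76743484 320.54829401]]
[[438.14589872 189.97155726]]
[[441.47453922  61.32048076]]
nut [[237.12132595 180.01006607]]
```

View pics/chk4c.png

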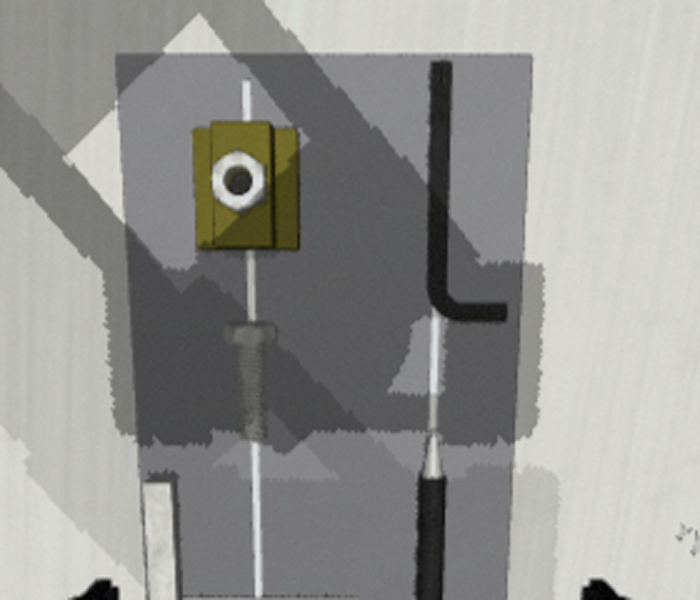

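The hex key spans rows 61–320 at column ≈440 (predicted 61–320 at 435–441). The nut is at (238,181), with (237,180) predicted. The bolt and the tip of the punch are still on their lines, the T-block is undisturbed, and the gripper is clear. I'm handing in.

```bash
python3 - <<'E'
from plant import r
r.sign_off(); print(r.get_t())
E
```

```text
the job is handed in; nothing more can be done
the job is handed in; nothing more can be done
```

The kit is laid out as asked and handed in at about 47 s of the 90 s allowed. I placed the parts in the order given: nut on the T-block, bolt midway on the front line, punch behind the square, hex key behind the T-block.

- **Placements:** In the wrist-camera check after each placing, every part was within about 1 mm of where it should appear. The last picture showed the nut central on the T-block, with the bolt and hex key on their lines. It cut off most of the punch and the square, so those rest on the check made just after the punch was placed. That camera also guided the placing, so a shared calibration error of up to about 2 mm would not show.
- **Left in place:** The T-block and square showed no movement in the checks. I did not go near the stubby, spanner or look-alikes, but took no final picture of them.
- **Hex key:** I gripped it 35 mm from its middle so the opening fingers would clear the T-block. The fingertips touched the worktop at that pick and the 15 N contact limit stopped them. It was harmless.

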